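# Seat and latch the shaker tray

## Task

The tray of the bench shaker lies askew on top of the deck's two locating pins. Nudge it sideways across the deck with the fingertips until both of its holes drop over the pins and it lies flat on the deck; then push the sliding latch by its knob all the way over the tray's edge. Only push, and gently: do not lift or carry the tray, and leave the small things that stand around the shaker where they are.

Things in the scene. Friction and masses are not known exactly. Their poses are not given: they have to be found in the camera images.
- shaker: white bench shaker, fixed to the worktop, 180 (x) x 200 (y) x 55 mm high, with a flat grey deck on top carrying two locating pins, a guide rail on the left and a slide latch at the far right; origin at the centre of its underside, z up, x away from its control panel, y to the left as seen from the panel
- home (a point): point on the deck surface (55 mm above the worktop) where the tray's origin lies when both holes are over the pins: at (15, 30, 55) mm in the shaker's frame, axes as the shaker's. In this frame the two steel pins, 10 mm diameter and 10 mm high with chamfered tops, are at (20, -30) and (20, 30) mm
- rail (a point): middle of the inner face of the aluminium guide rail, at deck height; (-15, 50.5, 0) mm from home. The rail is fixed, 150 mm long along the shaker's x, 8 mm thick and 22 mm high. A tray whose left edge lies along it is in line with the pins and needs only to slide along it, away from the control panel, to drop
- tray: loose aluminium plate 120 (x) x 100 (y) x 6 mm, six thin black rubber ribs on top, 0.2 to 0.42 kg; origin at the centre of its underside. At the start it is 14 to 32 mm short of home (towards the panel), 5 to 17 mm right of it (off the rail), turned up to 0.08 rad; its panel-side edge rests on the deck, its underside on the pin tops: slope about 0.1 rad. Slides at 2 to 8 N
- round_hole (a point): centre, at the underside, of the tray's round through hole, 14 mm diameter, at (20, -30) mm from the tray's origin; the other hole, at (20, 30) mm, is a slot 14 (x) x 18 (y) mm. The tray drops flat by its own weight when the holes come over the pins, which then stand 4 mm out of its top and stop it
- latch (a joint): slide latch at the far right of the deck: 0 m fully back (open), grows to 0.046 m fully home as it slides to the left (shaker's +y); at the start 0 to 0.006. It takes about 2 N and stays where it is left. Its flat steel tongue, 18 mm wide, passes 2.5 mm above the seated tray and covers its edge by 12 mm when home
- latch_knob (a point): centre of the top of the latch's upright round black knob, 14 mm diameter; the knob's top is 34.5 mm above the deck and it is free all round from 14 mm above the deck up. It moves with the latch; when the latch is fully back it is at (60, -77) mm in the shaker's x, y
- vial_0: small vial with white cap, 22 x 22 x 45 mm, standing left of the shaker; bystander; origin at its underside
- vial_1: small vial with black cap, 22 x 22 x 45 mm, standing right of the shaker; bystander; origin at its underside
- timer: white bench timer, 58 x 64 x 21 mm, lying left of the shaker; bystander; origin at its underside
- stopper: dark rubber stopper, 42 x 42 x 28 mm, right of the shaker; bystander; origin at its underside
- salve_jar: white jar with black lid, 60 x 60 x 41 mm, behind the shaker; bystander; origin at its underside
Not all that is in view belongs to the job. Of the things like the tray, leave any that is orange; of the rest the larger one is meant.

How it is judged:
By the outcome, as a careful person would: the job done as asked, in the order asked, and still so for the second after the job is handed in, with the robot touching nothing.
It also fails if it takes over 64 s, if anything falls off the work surface, if the arm or the gripper's body presses on something with over 40 N, if the wrist force passes 120 N, or if a joint passes its speed limit or range.

## Robot

A 7-joint arm with a two-finger parallel gripper is mounted at the origin on a cart in front of the work surface, level with it; the furniture and walls round the work are solid. World frame = base frame: x ahead of the robot, y to its left, z up, the work surface at z = 0. Lengths are in mm, angles in rad, forces in N, time in s.
With the tool pointing down it reaches from about 400 to 850 mm from the base axis. Payload 4.5 kg.
Tool frame: the origin (TCP) lies where the fingers leave the gripper's body, on its centre line; the fingertips stand 73 mm ahead of it and the grasp point (between the pads) lies 54 mm ahead of it; z points along the fingers, y is the direction in which the jaws open and shut (so a half turn about z gives the same grasp; the last joint's range is limited). The gripper opens to 85 mm and grips with 20 to 120 N. Pads are 22 mm wide; open, the fingers measure 114 mm over their backs; the gripper's body (76 mm by 85 mm) begins 54 mm behind the grasp point. The pads swing forward as they close: fully open they stand 13 mm farther back than shut.
Start: joints at [-1.101, 0.689, -0.195, 1.565, 0.157, 0.902, -0.215], TCP at [263.818, 566.611, 303.917] pointing down, gripper open.
Joint ranges: [-3.01, 3.01], [-0.46, 2.08], [-1.47, 1.51], [0.13, 2.56], [-1, 4.14], [0.04, 2.09], [-2.66, 2.66]. Speed limits (rad/s): [2.57, 2.57, 3.14, 3.14, 3.14, 3.14, 3.14].

## Interface

Orientations are given as a unit quaternion [x, y, z, w].
In Python, from station import get_obs, snapshot, hand_in gives the robot as it stands.
- The arm moves only by the shell command python3 -m creep 'ROWS' [FORCE]. ROWS is a JSON object of lists of equal length, an entry for each row: "claw": the opening, from 0 (shut) to 1 (fully open); "xyz": the shift along the tool's x, y, z in units of 40 mm (1.0 is 40 mm), a list of three; "twist": the turn about the tool's z in units of 5 degrees (1.0 is 5 degrees). In form: {"claw": [claw, ...], "xyz": [[dx, dy, dz], ...], "twist": [twist, ...]}. A call has exactly 8 rows; each row shifts and turns the pose as measured when the row begins, along the tool's axes as they then stand; what a row does not reach is not made up. A row lasts 1/12 s, in which the tool goes at most 41.7 mm and 7.16 degrees, less where a joint would pass 70% of its speed; a pose out of reach is approached as far as the arm can. A call is refused whole if a number of a shift passes 1 or a number of a turn 1, either way. A call with a gripper value outside its range is refused whole. The fingers move at their own pace and stop on an object; FORCE is the grip in N (left out, the last holds). Time passes only in rows, so rows that do not move let the fingers close, or fill a call up. It gives the time, the measured TCP pose, the force and the opening at its end, in the units of the state.
- get_obs(): the state, without advancing time (a new reading comes with each control period).
- snapshot(name): name is "scene" or "top"; returns a dict with "color" (420x560x3 uint8, blue, green, red), "z_map" (420x560 float32, mm along the optical axis (not along the pixel's ray), 0 where there is no reading), "intrinsics" (3x3 intrinsics, pixels), "T" (4x4, takes a point from camera to world coordinates). Camera axes: x right, y down, z forward; pixel columns grow to the right and rows downward; lengths in mm; the calibration is good to about 2 mm. A picture is of the moment at which its call begins.
- hand_in(): hands the job in, once; it reports no verdict.
The state is a dict: "time": time; "q": joint angles; "qvel": joint speeds; "joint_efforts": joint torques, N m; "tcp_pos": TCP position; "tcp_rot": TCP orientation; "wrist_force": force on the tool from outside, world axes, zero at the start; "moment": the same for the moment, N m; "opening": finger opening in mm.
Only numpy, scipy, OpenCV 4.12 (cv2) and the standard library are available. Lean on these libraries where they do the work, as an engineer would, in place of code of your own. Each camera call takes 0.05 s, during which the arm holds its last target. There are 200 camera calls.

## Working session

There is one attempt and no reset: what is moved stays moved. The work goes in short steps, Python scripts to look and compute and a shell command to move; the robot and the scene stay as the last step left them, time stands still between calls to the robot, and variables do not carry over. Pictures are saved under pics/ and viewed, about 8 in all and at most 12, crops included, and the job is handed in when it is done.

```bash
ls; mkdir -p pics; cat > h.py <<'E'
import numpy as np, cv2
from station import get_obs, snapshot
def take(n,f):
    s=snapshot(n); np.savez('last_%s.npz'%n,**s); cv2.imwrite('pics/'+f,s['color']); return s
def pt(s,u,v,z=None):
    """world point at pixel; by depth, or on plane z"""
    K=s['intrinsics'];T=s['T']
    r=np.linalg.inv(K)@[u,v,1]
    if z is None:
        p=s['z_map'][int(round(v)),int(round(u))]*r; return T[:3,:3]@p+T[:3,3]
    d=T[:3,:3]@r; k=(z-T[2,3])/d[2]; return T[:3,3]+k*d
def pix(s,p):
    T=s['T'];c=T[:3,:3].T@(np.array(p)-T[:3,3]);c=s['intrinsics']@c;return c[:2]/c[2]
E
python3 - <<'E'
from h import *
for n in('scene','top'):
    s=take(n,n+'0.png');print(n,s['T'].round(2).tolist(),s['intrinsics'].tolist())
print(get_obs())
E
```

```text
pics
scene [[0.7, -0.41, 0.59, 22.01], [-0.72, -0.37, 0.59, -452.17], [-0.02, -0.84, -0.55, 548.13], [0.0, 0.0, 0.0, 1.0]] [[448.6315791150014, 0.0, 272.68166102397515], [0.0, 448.6315791150014, 208.37492725017998], [0.0, 0.0, 1.0]]
top [[0.01, -1.0, 0.1, 434.93], [-1.0, -0.01, 0.03, 23.92], [-0.03, -0.1, -1.0, 1067.46], [0.0, 0.0, 0.0, 1.0]] [[529.3179067759224, 0.0, 281.7495921378952], [0.0, 529.3179067759224, 217.4231812556586], [0.0, 0.0, 1.0]]
{'time': 0.1, 'q': array([-1.10120023,  0.68990646, -0.19453158,  1.56625329,  0.15731384,
        0.90244302, -0.21511308]), 'qvel': array([-0.00064201, -0.00036252,  0.00136632, -0.00135678, -0.00010203,
       -0.00299077, -0.00055116]), 'joint_efforts': array([-4.90558130e-03, -5.40601552e+01, -1.27213877e+00, -1.58986098e+01,
        9.33160074e-03,  4.38503979e-03, -4.40815171e-06]), 'tcp_pos': array([263.6682889 , 566.15982873, 303.15691774]), 'tcp_rot': array([ 2.16137598e-01,  9.76362579e-01, -7.99911878e-04, -1.18936469e-04]), 'wrist_force': array([-0.38026832,  0.41155523,  0.84273617]), 'moment': array([ 0.01120913,  0.03529815, -0.00102848]), 'opening': 85.28466872529124}
```

View pics/top0.png

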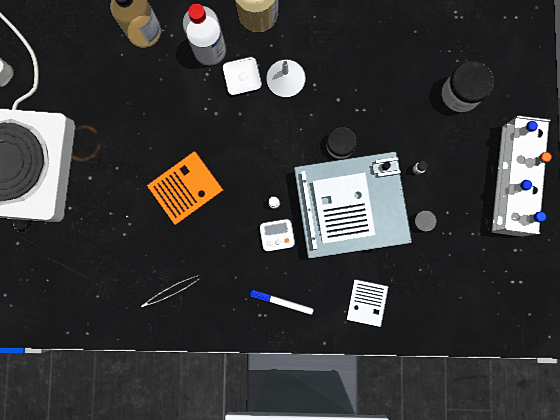

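View pics/scene0.png

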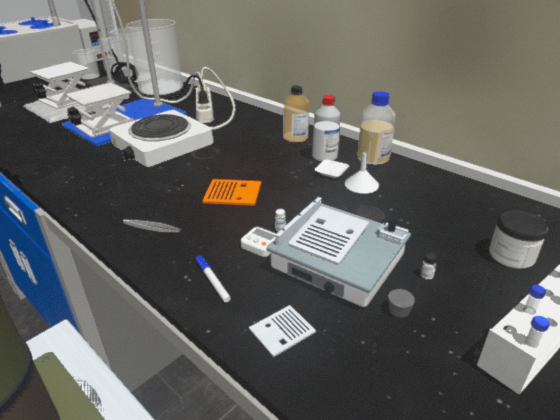

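Candidates: an orange plate at top (185,188), which is excluded. A small white plate lies on the bench at (368,303). The larger white plate is on the shaker deck at (343,207), and it is the one meant. I'll confirm in an enlarged crop.

```bash
python3 - <<'E'
import numpy as np,cv2
a=cv2.imread('pics/top0.png')[120:270,260:440]
a=cv2.resize(a,None,fx=4.4,fy=4,interpolation=cv2.INTER_CUBIC)
a=cv2.resize(cv2.imread('pics/top0.png')[120:270,250:450],(800,600),interpolation=cv2.INTER_CUBIC)
cv2.imwrite('pics/crop0.png',a)
E
```

```text
(no output)
```

View pics/crop0.png

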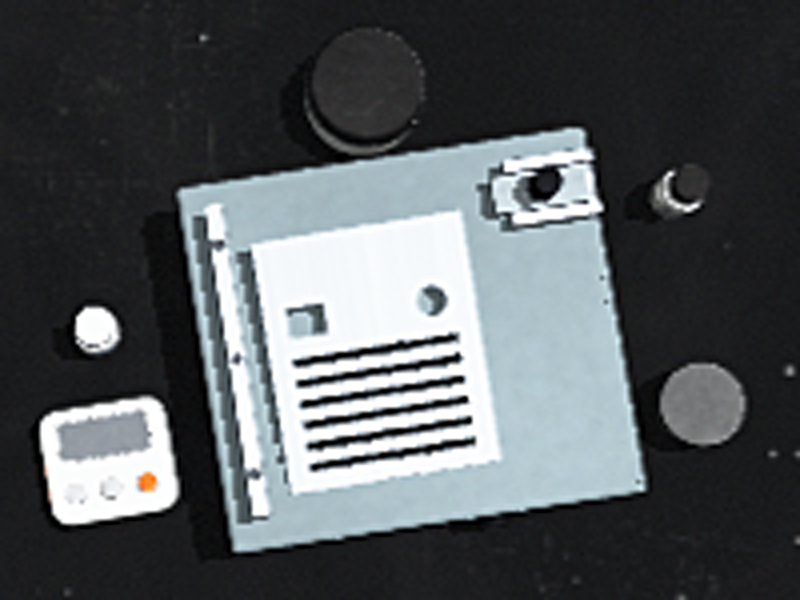

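The crop shows the tray with its holes at crop (307,320) and (431,300), the rail at left, and the latch knob at (545,183).

```bash
cat >> h.py <<'E'
def P(s,u,v,z,o=(250,120)): return pt(s,o[0]+u/4,o[1]+v/4,z)
E
python3 - <<'E'
from h import *
s=dict(np.load('last_top.npz'))
C=[P(s,*c,55)[:2] for c in [(178,188),(585,127),(648,490),(234,552)]]
FL,FR,NR,NL=C
print(np.round(C,1), [np.linalg.norm(C[i]-C[(i+1)%4]).round(1) for i in range(4)])
o=np.mean(C,0); ax=(FL-NL)+(FR-NR); ay=(FL-FR)+(NL-NR)
a1=np.arctan2(ax[1],ax[0]);a2=np.arctan2(-ay[0],ay[1]);th=(a1*9+a2*10)/19;print('o',o,a1,a2,th)
R=np.array([[np.cos(th),-np.sin(th)],[np.sin(th),np.cos(th)]])
np.savez('sh.npz',o=o,R=R,th=th)
f=lambda u,v,z:(R.T@(P(s,u,v,z)[:2]-o)).round(1)
for n,u,v,z in [('tFL',252,243,72),('tFR',460,210,72),('tNR',500,460,61),('tNL',292,493,61),('slot',307,320,68),('round',431,300,68),('knob',545,180,89.5),('railtop far in',220,205,77),('rail near in',268,515,77)]: print(n,f(u,v,z))
for n,u,v in [('tFL',262,252),('tFR',450,220),('tNR',490,450),('tNL',300,483),('deck',560,400),('knob',545,180)]: print(n,pt(s,250+u/4,120+v/4).round(1))
print('th pins world', o+R@[20,-30],o+R@[20,30])
E
```

```text
[[ 630.9   27.5]
 [ 662.6 -169. ]
 [ 487.4 -197.6]
 [ 455.3   -1.3]] [np.float64(199.0), np.float64(177.6), np.float64(199.0), np.float64(177.9)]
o [559.04096841 -85.08855597] 0.1622861699495997 0.16117635406967026 0.1617020563285842
tFL [54.2 69.2]
tFR [ 55.  -30.6]
tNR [-64.6 -31.6]
tNL [-65.5  68.2]
slot [14.4 48.9]
round [ 15.  -10.7]
knob [ 60.2 -69.2]
railtop far in [73.7 81.7]
rail near in [-74.6  81.7]
tFL [597.1 -12.8  72. ]
tFR [ 613.4 -101.8   71.8]
tNR [ 504.9 -121.7   62.9]
tNL [488.3 -32.2  59.9]
deck [ 529.7 -155.9   56.9]
knob [ 629.5 -143.6   89.8]
th pins world [ 583.61001086 -111.47723069] [573.95011337 -52.2599496 ]
```

```bash
cat >> h.py <<'E'
from scipy.spatial.transform import Rotation as Ro
def rep(tx=None,ty=None,tz=None):
    """state in shaker frame (fingertip) and tool-axis units to reach target tip (shaker x,y; world z)"""
    d=np.load('sh.npz');o,R,th=d['o'],d['R'],float(d['th']);b=get_obs()
    M=Ro.from_quat(b['tcp_rot']).as_matrix();p=b['tcp_pos']+73*M[:,2]
    s=R.T@(p[:2]-o); yaw=np.degrees(np.arctan2(M[1,1],M[0,1]))-90-np.degrees(th)
    print('t',round(b['time'],2),'tip',s.round(1),p[2].round(1),'yawerr',round(yaw,2),'F',(R.T@b['wrist_force'][:2]).round(1),b['wrist_force'][2].round(1),'zt',M[:,2].round(3),'op',round(b['opening'],1))
    if tx is not None:
        w=np.r_[o+R@[tx,ty],tz]; print('units',(M.T@(w-p)/40).round(3),'twist units',round(yaw/5,2))
E
python3 -m creep '{"claw":[0,0,0,0,0,0,0,0],"xyz":[[0,0,0],[0,0,0],[0,0,0],[0,0,0],[0,0,0],[0,0,0],[0,0,0],[0,0,0]],"twist":[-0.85,-0.85,-0.85,-0.85,-0.85,-0.85,-0.85,-0.85]}'
python3 -c "from h import *;rep(-5,-62,150)"
```

```text
time: 0.77
tcp_pos: [262.8, 563.6, 299.0]
tcp_rot: [-0.092, 0.996, -0.005, -0.002]
wrist_force: [-0.0, 0.6, 0.5]
opening: 0.0
t 0.77 tip [-188.2  687.2] 226.0 yawerr 1.35 F [0.1 0.6] 0.5 zt [-0.003 -0.011 -1.   ] op 0.0
units [ -4.149 -18.812   2.07 ] twist units 0.27
```

```bash
python3 -m creep '{"claw":[0,0,0,0,0,0,0,0],"xyz":[[-0.2,-0.9,-0.01],[-0.2,-0.9,-0.01],[-0.2,-0.9,-0.01],[-0.2,-0.9,-0.01],[-0.2,-0.9,-0.01],[-0.2,-0.9,-0.01],[-0.2,-0.9,-0.01],[-0.2,-0.9,-0.01]],"twist":[0,0,0,0,0,0,0,0]}'
python3 -c "from h import *;rep(-5,-62,150)"
```

```text
time: 1.43
tcp_pos: [377.6, 290.5, 299.5]
tcp_rot: [-0.103, 0.995, -0.002, -0.006]
wrist_force: [1.1, -0.2, -0.3]
opening: -0.2
t 1.43 tip [-119.5  399.7] 226.5 yawerr 2.56 F [ 1.1 -0.4] -0.3 zt [-0.012 -0.006 -1.   ] op -0.2
units [ -2.367 -11.652   1.916] twist units 0.51
```

```bash
python3 -m creep '{"claw":[0,0,0,0,0,0,0,0],"xyz":[[-0.2,-0.9,-0.01],[-0.2,-0.9,-0.01],[-0.2,-0.9,-0.01],[-0.2,-0.9,-0.01],[-0.2,-0.9,-0.01],[-0.2,-0.9,-0.01],[-0.2,-0.9,-0.01],[-0.2,-0.9,-0.01]],"twist":[0,0,0,0,0,0,0,0]}'
python3 -c "from h import *;rep(-5,-62,150)"
```

```text
time: 2.1
tcp_pos: [501.8, 6.0, 301.8]
tcp_rot: [-0.103, 0.995, -0.003, -0.008]
wrist_force: [1.0, 0.0, 0.8]
opening: -0.0
t 2.1 tip [-43.1  98.7] 228.8 yawerr 2.61 F [ 1.  -0.1] 0.8 zt [-0.016 -0.008 -1.   ] op -0.0
units [-0.801 -4.049  1.974] twist units 0.52
```

```bash
python3 -m creep '{"claw":[0,0,0,0,0,0,0,0],"xyz":[[-0.16,-0.8,0],[-0.16,-0.8,0],[-0.16,-0.8,0],[-0.16,-0.8,0],[-0.16,-0.8,0.2],[0,0,0.7],[0,0,0.6],[0,0,0.3]],"twist":[0.1,0.1,0.1,0.1,0.1,0,0,0]}'
python3 -c "from h import *;rep(-5,-62,75)"
```

```text
time: 2.77
tcp_pos: [566.6, -170.4, 227.9]
tcp_rot: [-0.07, 0.998, -0.008, -0.005]
wrist_force: [-0.3, -0.2, -0.4]
opening: -0.3
t 2.77 tip [ -7.2 -86.5] 154.9 yawerr -1.26 F [-0.3 -0.1] -0.4 zt [-0.009 -0.016 -1.   ] op -0.3
units [-0.063  0.643  1.987] twist units -0.25
```

```bash
python3 -m creep '{"claw":[0,0,0,0,0,0,0,0],"xyz":[[0,0.3,0.3],[0,0.2,0.5],[0,0,0.5],[0,0,0.3],[0,0,0.2],[0,0,0.1],[0,0,0],[0,0,0]],"twist":[-0.2,0,0,0,0,0,0,0]}'
python3 -c "
from h import *;rep(-5,-62,62)
s=take('top','top1.png');a=cv2.resize(s['color'][120:270,250:450],(800,600),interpolation=cv2.INTER_CUBIC)
s=take('scene','scene1.png');b=cv2.resize(s['color'][190:310,230:430],(800,480),interpolation=cv2.INTER_CUBIC);cv2.imwrite('pics/s1.png',b)"
```

```text
time: 3.43
tcp_pos: [559.3, -153.4, 142.3]
tcp_rot: [-0.077, 0.997, -0.007, -0.01]
wrist_force: [-0.2, 0.2, -0.7]
opening: 0.1
t 3.43 tip [-12.4 -68.3] 69.3 yawerr -0.44 F [-0.1  0.3] -0.7 zt [-0.019 -0.015 -1.   ] op 0.1
units [-0.187  0.162  0.177] twist units -0.09
```

View pics/s1.png

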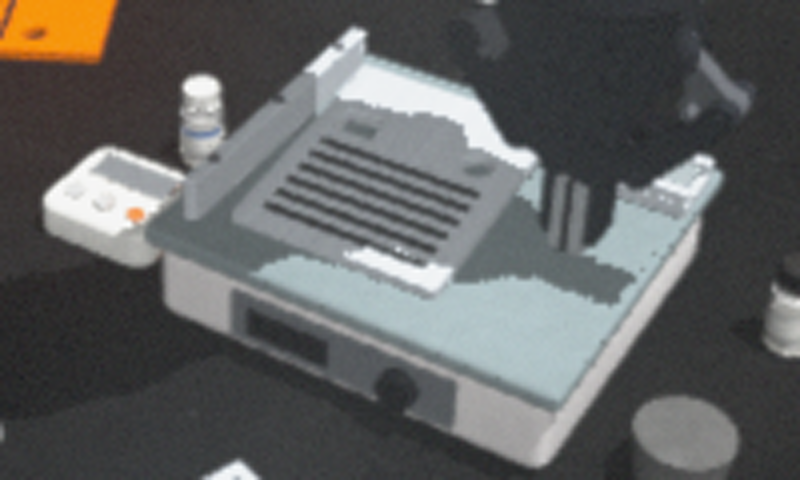

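The crop shows the shut fingers at (580,240), standing on the right side of the tray just above the deck and clear of the latch and bystanders. Next I lower them and push left.

```bash
python3 -m creep '{"claw":[0,0,0,0,0,0,0,0],"xyz":[[-0.1,0,0.1],[-0.1,0,0.1],[0,0,0.05],[0,0.1,0],[0,0.1,0],[0,0.1,0],[0,0,0],[0,0,0]],"twist":[0,0,0,0,0,0,0,0]}'
python3 -c "from h import *;rep(-5,-47,60)"
```

```text
time: 4.2
tcp_pos: [567.9, -139.1, 134.0]
tcp_rot: [-0.077, 0.997, -0.007, -0.007]
wrist_force: [-0.4, -1.3, -0.1]
opening: -0.2
t 4.2 tip [ -1.1 -55.7] 61.0 yawerr -0.46 F [-0.6 -1.2] -0.1 zt [-0.013 -0.016 -1.   ] op -0.2
units [0.099 0.218 0.024] twist units -0.09
```

```bash
python3 -m creep '{"claw":[0,0,0,0,0,0,0,0],"xyz":[[0.05,0.06,0],[0.05,0.06,0],[0,0.06,0],[0,0.06,0],[0,0.06,0],[0,0.06,0],[0,0.06,0],[0,0,0]],"twist":[0,0,0,0,0,0,0,0]}'
python3 -c "from h import *;rep(-5,-47,60)"
```

```text
time: 4.87
tcp_pos: [560.4, -121.3, 134.1]
tcp_rot: [-0.077, 0.997, -0.007, -0.007]
wrist_force: [0.1, 0.9, 0.1]
opening: -0.3
t 4.87 tip [ -5.6 -36.9] 61.2 yawerr -0.45 F [0.2 0.8] 0.1 zt [-0.013 -0.016 -1.   ] op -0.3
units [-0.018 -0.251  0.032] twist units -0.09
```

```bash
python3 -m creep '{"claw":[0,0,0,0,0,0,0,0],"xyz":[[0,0.05,0],[0,0.05,0],[0,0.04,0],[0,0.03,0],[0,0.0,0],[0,0,0],[0,0,0],[0,0,0]],"twist":[0,0,0,0,0,0,0,0]}'
python3 -c "from h import *;rep(-5,-47,60)
s=take('scene','scene2.png');b=cv2.resize(s['color'][190:310,230:430],(800,480),interpolation=cv2.INTER_CUBIC);cv2.imwrite('pics/s2.png',b)"
```

```text
time: 5.53
tcp_pos: [559.2, -116.9, 134.1]
tcp_rot: [-0.076, 0.997, -0.009, -0.007]
wrist_force: [0.3, -1.3, 0.1]
opening: 0.2
t 5.53 tip [ -6.1 -32.8] 61.1 yawerr -0.59 F [ 0.1 -1.4] 0.1 zt [-0.013 -0.02  -1.   ] op 0.2
units [-0.032 -0.355  0.034] twist units -0.12
```

View pics/s2.png

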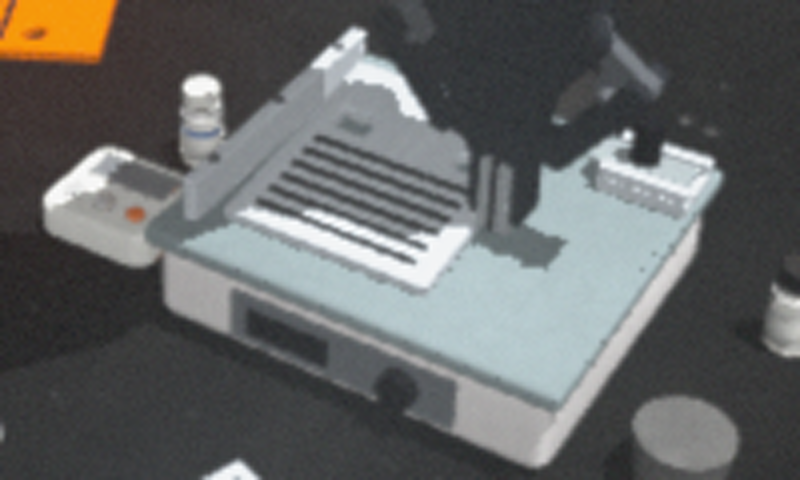

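The fingers are in contact, and the tray has moved left (near-right corner from (445,295) to (428,290)). I continue until it meets the rail.

```bash
python3 -m creep '{"claw":[0,0,0,0,0,0,0,0],"xyz":[[0,0.08,0],[0,0.08,0],[0,0.08,0],[0,0.08,0],[0,0.08,0],[0,0.08,0],[0,0.08,0],[0,0.08,0]],"twist":[0,0,0,0,0,0,0,0]}'
python3 -c "from h import *;rep(-5,-47,60)"
```

```text
time: 6.25
tcp_pos: [558.1, -106.7, 134.5]
tcp_rot: [-0.069, 0.997, -0.021, -0.005]
wrist_force: [2.3, -8.8, -1.3]
opening: -0.3
t 6.25 tip [ -5.5 -24.2] 61.5 yawerr -1.28 F [ 0.9 -9. ] -1.3 zt [-0.008 -0.044 -0.999] op -0.3
units [-0.025 -0.566  0.062] twist units -0.26
```

```bash
python3 -m creep '{"claw":[0,0,0,0,0,0,0,0],"xyz":[[0,-0.2,0],[0,-0.3,0],[0,-0.2,-0.3],[0.4,0,-0.7],[0.8,0,-0.4],[0.9,0,0],[0.9,0,0],[0.4,0,0]],"twist":[0,0,0,0,0,0,0,0]}'
python3 -c "from h import *;rep(-100,30,70)
s=take('top','top2.png');b=cv2.resize(s['color'][120:270,250:450],(800,600),interpolation=cv2.INTER_CUBIC);cv2.imwrite('pics/t2.png',b)"
```

```text
time: 6.92
tcp_pos: [429.3, -149.0, 194.5]
tcp_rot: [-0.072, 0.997, -0.016, 0.0]
wrist_force: [-0.6, -0.5, 0.2]
opening: -0.0
t 6.92 tip [-138.5  -44.6] 121.5 yawerr -0.99 F [-0.7 -0.4] 0.2 zt [ 0.003 -0.033 -0.999] op -0.0
units [-0.933  1.921  1.225] twist units -0.2
```

View pics/t2.png

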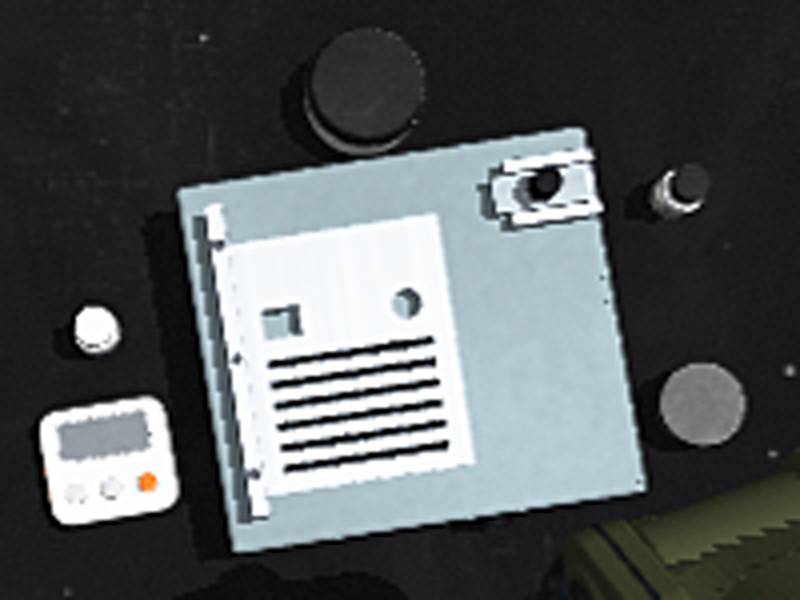

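The tray's left edge now lies along the rail: far corners (232,243)/(438,213), near edge (270,495)–(472,463). Next is the push from the panel side.

```bash
python3 -m creep '{"claw":[0,0,0,0,0,0,0,0],"xyz":[[0,0.6,0],[0,0.7,0],[-0.3,0.6,0],[-0.5,0.05,0.2],[-0.3,0,0.4],[-0.1,0,0.3],[0,0,0.2],[0,0,0]],"twist":[0,-0.2,0,0,0,0,0,0]}'
python3 -c "from h import *;rep(-86,30,58.5)"
```

```text
time: 7.63
tcp_pos: [465.2, -61.4, 146.6]
tcp_rot: [-0.08, 0.997, -0.013, 0.001]
wrist_force: [-0.8, -1.3, 0.3]
opening: -0.1
t 7.63 tip [-88.9  36.7] 73.6 yawerr -0.04 F [-1.  -1.1] 0.3 zt [ 0.004 -0.025 -1.   ] op -0.1
units [-0.072 -0.157  0.382] twist units -0.01
```

```bash
python3 -m creep '{"claw":[0,0,0,0,0,0,0,0],"xyz":[[0,-0.12,0.1],[0,0,0.15],[0,0,0.12],[0,0,0.02],[0,0,0],[-0.05,0,0],[-0.05,0,0],[-0.05,0,0]],"twist":[0,0,0,0,0,0,0,0]}'
python3 -c "from h import *;rep(-76,30,58.5)"
```

```text
time: 8.3
tcp_pos: [470.4, -67.8, 130.9]
tcp_rot: [-0.079, 0.997, -0.013, -0.0]
wrist_force: [-0.4, -0.3, -0.1]
opening: 0.2
t 8.3 tip [-84.9  29.5] 57.9 yawerr -0.21 F [-0.5 -0.2] -0.1 zt [ 0.001 -0.025 -1.   ] op 0.2
units [-0.222  0.014 -0.016] twist units -0.04
```

```bash
python3 -m creep '{"claw":[0,0,0,0,0,0,0,0],"xyz":[[-0.06,0,0],[-0.06,0,0],[-0.06,0,0],[-0.06,0,0],[-0.06,0,0],[-0.06,0,0],[-0.06,0,0],[-0.06,0,0]],"twist":[0,0,0,0,0,0,0,0]}'
python3 -c "from h import *;rep(-60,30,58.5)"
```

```text
time: 8.97
tcp_pos: [485.9, -65.4, 131.2]
tcp_rot: [-0.079, 0.997, -0.014, -0.006]
wrist_force: [-5.8, 0.7, 7.7]
opening: -0.1
t 8.97 tip [-70.1  29.3] 58.3 yawerr -0.22 F [-5.6  1.6] 7.7 zt [-0.01  -0.029 -1.   ] op -0.1
units [-0.253  0.019 -0.01 ] twist units -0.04
```

```bash
python3 -m creep '{"claw":[0,0,0,0,0,0,0,0],"xyz":[[-0.06,0,0],[-0.06,0,0],[-0.06,0,0],[-0.06,0,0],[-0.06,0,0],[-0.06,0,0],[-0.0,0,0],[-0.0,0,0]],"twist":[0,0,0,0,0,0,0,0]}'
python3 -c "from h import *;rep(-60,30,58.5)"
```

```text
time: 9.63
tcp_pos: [487.5, -64.9, 131.8]
tcp_rot: [-0.078, 0.997, -0.016, -0.021]
wrist_force: [-1.4, -0.2, 1.4]
opening: -0.1
t 9.63 tip [-70.5  29.3] 58.9 yawerr -0.24 F [-1.4 -0. ] 1.4 zt [-0.039 -0.036 -0.999] op -0.1
units [-0.263  0.018 -0.002] twist units -0.05
```

```bash
python3 -c "from h import *
s=take('scene','scene3.png');b=cv2.resize(s['color'][215:290,265:365],(800,600),interpolation=cv2.INTER_CUBIC);cv2.imwrite('pics/s3.png',b)"
```

```text
(no output)
```

View pics/s3.png

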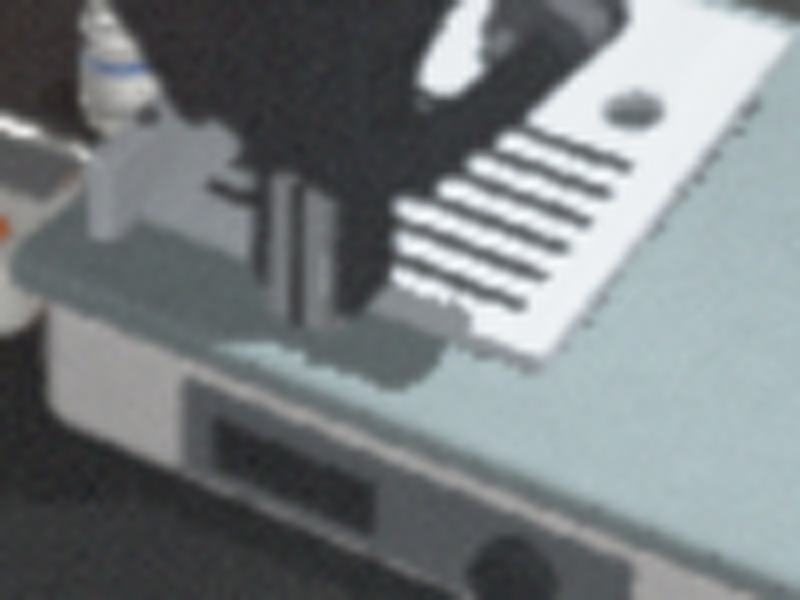

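The fingers stand in front of the tray's panel-side edge, low on the deck, with the tip at (305,330). The near-right tray corner is at crop (545,360). The push was just too weak, so I'll press more firmly.

```bash
python3 -c "
from h import *
s=dict(np.load('last_scene.npz'));d=np.load('sh.npz')
for z in(56,60):print((d['R'].T@(pt(s,265+545/8,215+355/8,z)[:2]-d['o'])).round(1))"
python3 -m creep '{"claw":[0,0,0,0,0,0,0,0],"xyz":[[-0.1,0,0],[-0.1,0,0],[-0.12,0,0],[-0.12,0,0],[-0.12,0,0],[-0.12,0,0],[-0.12,0,0],[-0.12,0,0]],"twist":[0,0,0,0,0,0,0,0]}'
python3 -c "from h import *;rep(-60,30,58.5)"
```

```text
[-53.1 -16.1]
[-57.4 -18.2]
time: 10.35
tcp_pos: [495.5, -63.5, 131.4]
tcp_rot: [-0.077, 0.995, -0.023, -0.055]
wrist_force: [-9.4, 0.3, 14.9]
opening: 0.2
t 10.35 tip [-67.5  28.8] 58.9 yawerr -0.28 F [-9.2  1.8] 14.9 zt [-0.106 -0.054 -0.993] op 0.2
units [-0.186  0.031 -0.011] twist units -0.06
```

```bash
python3 -m creep '{"claw":[0,0,0,0,0,0,0,0],"xyz":[[0.15,0,0],[0.15,0,-0.1],[0,0,-0.05],[0,0,0],[0,0,0],[0,0,0],[0,0,0],[0,0,0]],"twist":[0,0,0,0,0,0,0,0]}'
python3 -c "from h import *;rep(-80,30,58.5)"
```

```text
time: 11.02
tcp_pos: [488.9, -64.0, 139.6]
tcp_rot: [-0.077, 0.996, -0.022, -0.05]
wrist_force: [-0.1, -0.4, 0.4]
opening: 0.0
t 11.02 tip [-73.4  29.5] 67.0 yawerr -0.29 F [-0.2 -0.4] 0.4 zt [-0.097 -0.052 -0.994] op 0.0
units [0.142 0.019 0.228] twist units -0.06
```

```bash
python3 -m creep '{"claw":[0,0,0,0,0,0,0,0],"xyz":[[0,0,0.04],[0,0,0.04],[0,0,0.04],[0,0,0.04],[0,0,0.04],[0,0,0.04],[0,0,0],[0,0,0]],"twist":[0,0,0,0,0,0,0,0]}'
python3 -c "from h import *;rep(-80,30,58.5)"
```

```text
time: 11.68
tcp_pos: [488.0, -64.4, 128.3]
tcp_rot: [-0.077, 0.995, -0.022, -0.051]
wrist_force: [-0.3, 0.2, -0.2]
opening: -0.1
t 11.68 tip [-74.4  29.2] 55.7 yawerr -0.28 F [-0.2  0.2] -0.2 zt [-0.097 -0.052 -0.994] op -0.1
units [ 0.148  0.016 -0.054] twist units -0.06
```

```bash
python3 -m creep '{"claw":[0,0,0,0,0,0,0,0],"xyz":[[-0.08,0,-0.01],[-0.08,0,-0.01],[-0.08,0,-0.01],[-0.1,0,0],[-0.1,0,0],[-0.1,0,0],[-0.1,0,0],[-0.1,0,0]],"twist":[0,0,0,0,0,0,0,0]}'
python3 -c "from h import *;rep(-60,30,58.5)"
```

```text
time: 12.35
tcp_pos: [501.5, -62.5, 127.8]
tcp_rot: [-0.076, 0.994, -0.026, -0.071]
wrist_force: [-8.3, 0.6, 11.1]
opening: -0.2
t 12.35 tip [-63.8  28.7] 55.7 yawerr -0.3 F [-8.1  2. ] 11.1 zt [-0.138 -0.062 -0.988] op -0.2
units [-0.084  0.03  -0.085] twist units -0.06
```

```bash
python3 -c "from h import *
s=take('scene','scene4.png');b=cv2.resize(s['color'][200:290,265:385],(800,600),interpolation=cv2.INTER_CUBIC);cv2.imwrite('pics/s4.png',b);take('top','top4.png')"
```

```text
(no output)
```

View pics/s4.png

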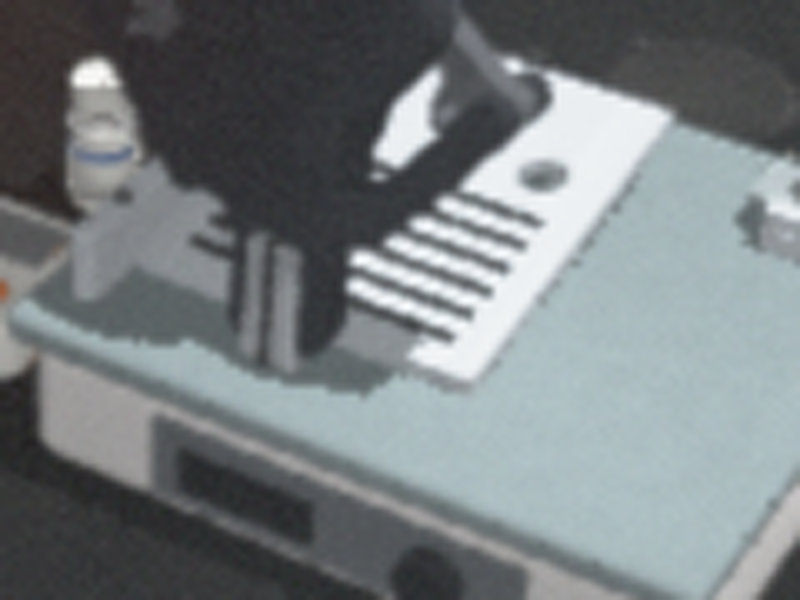

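The near-right corner is now at (470,385), so the tray is advancing. No drop yet.

```bash
python3 -c "
from h import *
s=dict(np.load('last_scene.npz'));d=np.load('sh.npz')
f=lambda u,v,z:(d['R'].T@(pt(s,265+u/6.667,200+v/6.667,z)[:2]-d['o'])).round(1)
print('NRcorner',f(472,380,61),f(472,387,55),'hole',f(544,176,68),'FR',f(672,113,72))
t=dict(np.load('last_top.npz'))
for y in (-10,0):print([pt(t,*pix(t,np.r_[d['o']+d['R']@[x,y],60])).round(1)[2] for x in (-40,-10,20,50)])"
python3 -m creep '{"claw":[0,0,0,0,0,0,0,0],"xyz":[[-0.1,0,0],[-0.1,0,0],[-0.1,0,0],[-0.1,0,0],[-0.12,0,0],[-0.12,0,0],[-0.12,0,0],[-0.12,0,0]],"twist":[0,0,0,0,0,0,0,0]}'
python3 -c "from h import *;rep(-60,30,58.5)"
```

```text
NRcorner [-50.6 -19.5] [-46.4 -17.7] hole [29.9  1.7] FR [ 71.3 -16.6]
[np.float64(570.7), np.float64(551.1), np.float64(525.6), np.float64(490.9)]
[np.float64(549.4), np.float64(539.7), np.float64(518.0), np.float64(482.8)]
time: 13.12
tcp_pos: [506.7, -61.2, 127.4]
tcp_rot: [-0.075, 0.991, -0.032, -0.108]
wrist_force: [-8.7, 0.7, 14.3]
opening: 0.1
t 13.12 tip [-63.8  28.8] 56.3 yawerr -0.29 F [-8.4  2.1] 14.3 zt [-0.209 -0.08  -0.975] op 0.1
units [-0.081  0.029 -0.077] twist units -0.06
```

```bash
python3 -m creep '{"claw":[0,0,0,0,0,0,0,0],"xyz":[[0.1,0,-0.05],[0,0,0],[-0.15,0,-0.02],[-0.3,0,-0.05],[-0.3,0,-0.05],[0,0,0],[0.1,0,0],[0.1,0,0]],"twist":[0,0,0,0,0,0,0,0]}'
python3 -c "from h import *;rep(-70,30,58)
s=take('scene','scene5.png')
import cv2
cv2.imwrite('pics/s5.png',cv2.resize(s['color'][200:290,265:385],(800,600),interpolation=cv2.INTER_CUBIC))
a=cv2.imread('pics/scene4.png')[230:275,330:400];g=lambda i:cv2.cvtColor(i,cv2.COLOR_BGR2GRAY).astype('f4')
print(cv2.phaseCorrelate(g(a),g(s['color'][230:275,330:400])))
r=cv2.matchTemplate(s['color'],cv2.imread('pics/scene4.png')[218:236,338:356],cv2.TM_CCOEFF_NORMED);print(cv2.minMaxLoc(r))"
```

```text
time: 13.78
tcp_pos: [514.1, -59.2, 130.1]
tcp_rot: [-0.074, 0.989, -0.034, -0.126]
wrist_force: [0.3, -0.5, -0.5]
opening: 0.0
t 13.78 tip [-58.7  29.5] 59.6 yawerr -0.3 F [ 0.2 -0.5] -0.5 zt [-0.244 -0.085 -0.966] op 0.0
units [0.263 0.014 0.11 ] twist units -0.06
((0.04627255732998492, 0.9044479734156319), 0.915644042285872)
(-0.7143007516860962, 0.7129870057106018, (373, 187), (338, 216))
```

View pics/s5.png

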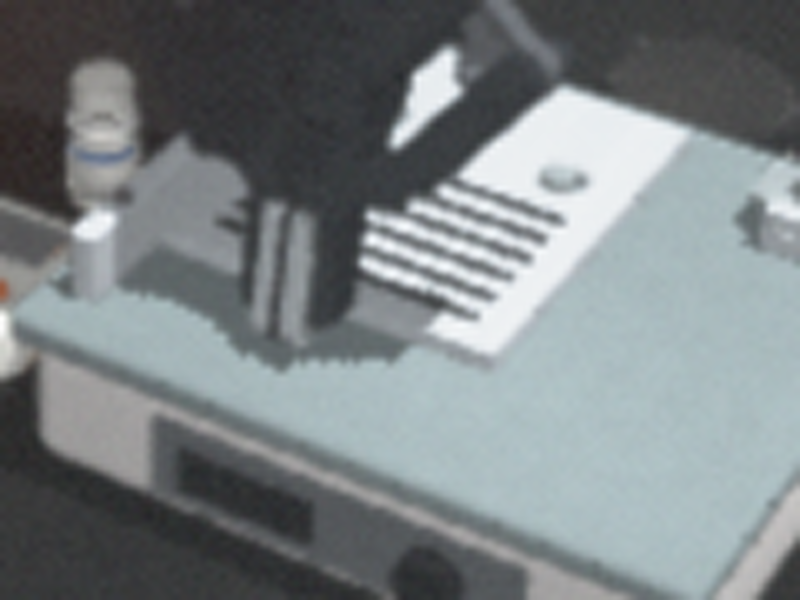

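The tray has dropped: the round pin shows inside the hole at (563,180) and the tray lies flat. I'll lift away and check the depth from above.

```bash
python3 -m creep '{"claw":[0,0,0,0,0,0,0,0],"xyz":[[0.3,0,0],[0.3,0,-0.3],[0,0,-0.8],[0,-0.4,-0.8],[0,-0.9,0],[0,-0.9,0],[0,-0.9,0],[0,-0.9,0]],"twist":[0,0,0,0,0,0,0,0]}'
python3 -c "from h import *;rep(60,-105,130)
s=take('top','top6.png');d=np.load('sh.npz')
for y in (66,30,-5):print([(d['R'].T@(q[:2]-d['o'])).round(0).tolist()+[q[2].round(1)] for x in (-38,10,52,68) for q in [pt(s,*pix(s,np.r_[d['o']+d['R']@[x,y],61]))]])
b=cv2.resize(s['color'][120:270,250:450],(800,600),interpolation=cv2.INTER_CUBIC);cv2.imwrite('pics/t6.png',b)"
```

```text
time: 14.5
tcp_pos: [544.7, -207.3, 223.2]
tcp_rot: [-0.085, 0.989, -0.031, -0.114]
wrist_force: [0.2, 0.0, 0.6]
opening: 0.1
t 14.5 tip [ -50.7 -121.5] 152.3 yawerr 0.82 F [ 0.2 -0. ] 0.6 zt [-0.22  -0.08  -0.972] op 0.1
units [-2.822  0.396 -0.113] twist units 0.16
[[-38.0, 66.0, np.float64(62.2)], [10.0, 66.0, np.float64(63.4)], [52.0, 66.0, np.float64(61.1)], [68.0, 66.0, np.float64(61.3)]]
[[-38.0, 30.0, np.float64(61.5)], [10.0, 30.0, np.float64(59.9)], [53.0, 30.0, np.float64(57.2)], [68.0, 30.0, np.float64(63.8)]]
[[-38.0, -4.0, np.float64(65.0)], [9.0, -4.0, np.float64(65.8)], [52.0, -5.0, np.float64(60.8)], [68.0, -5.0, np.float64(58.7)]]
```

View pics/t6.png

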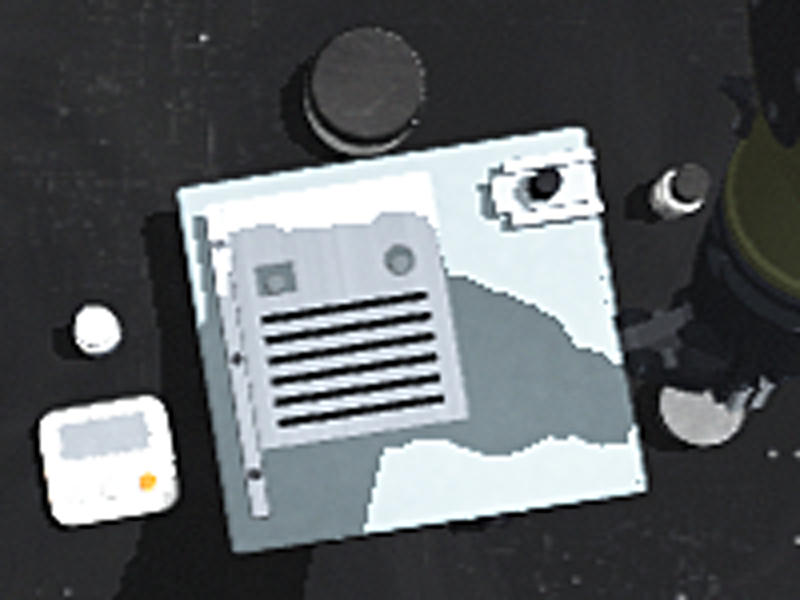

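The depth is flat at about 61 mm over the whole tray, and both pins sit in the holes at (275,278) and (399,260). Now the latch knob at (545,182).

```bash
python3 -m creep '{"claw":[0,0,0,0,0,0,0,0],"xyz":[[-0.6,0.1,-0.03],[-0.8,0.1,-0.03],[-0.8,0.1,-0.03],[-0.5,0.05,-0.02],[-0.1,0,0],[0,0,0],[0,0,0],[0,0,0]],"twist":[0.1,0,0,0,0,0,0,0]}'
python3 -c "from h import *;rep(60,-107,76)"
```

```text
time: 15.22
tcp_pos: [656.3, -199.2, 202.0]
tcp_rot: [-0.066, 0.991, -0.04, -0.108]
wrist_force: [-0.2, -0.2, 0.4]
opening: -0.1
t 15.22 tip [  61.5 -132.5] 130.9 yawerr -1.28 F [-0.2 -0.2] 0.4 zt [-0.208 -0.093 -0.974] op -0.1
units [-0.241  0.724  1.308] twist units -0.26
```

```bash
python3 -m creep '{"claw":[0,0,0,0,0,0,0,0],"xyz":[[0,0.35,0],[0,0.35,0.1],[-0.1,0,0.4],[-0.1,0,0.4],[0,0,0.3],[0,0,0.1],[0,0,0],[0,0,0]],"twist":[-0.2,0,0,0,0,0,0,0]}'
python3 -c "from h import *;rep(60,-107,76)"
```

```text
time: 15.88
tcp_pos: [643.0, -170.8, 151.1]
tcp_rot: [-0.077, 0.99, -0.038, -0.108]
wrist_force: [0.7, 0.2, -0.1]
opening: 0.1
t 15.88 tip [  52.9 -102.3] 80.0 yawerr -0.05 F [0.7 0. ] -0.1 zt [-0.209 -0.092 -0.974] op 0.1
units [-0.196 -0.111  0.065] twist units -0.01
```

```bash
python3 -m creep '{"claw":[0,0,0,0,0,0,0,0],"xyz":[[-0.1,0,0],[-0.08,0,0],[0,0.1,-0.01],[0,0.1,-0.01],[0,0.1,-0.01],[0,0.1,-0.01],[0,0.1,-0.01],[0,0.1,-0.01]],"twist":[0,0,0,0,0,0,0,0]}'
python3 -c "from h import *;rep(60,-60,77)"
```

```text
time: 16.55
tcp_pos: [648.8, -145.7, 154.2]
tcp_rot: [-0.076, 0.991, -0.04, -0.105]
wrist_force: [0.1, -1.8, -0.2]
opening: -0.1
t 16.55 tip [ 63.1 -78.8] 83.0 yawerr -0.15 F [-0.2 -1.8] -0.2 zt [-0.203 -0.095 -0.975] op -0.1
units [0.052 0.478 0.135] twist units -0.03
```

```bash
python3 -m creep '{"claw":[0,0,0,0,0,0,0,0],"xyz":[[0,0.1,-0.01],[0,0.1,-0.01],[0,0.1,-0.01],[0,0.1,-0.01],[0,0.1,-0.01],[0,0.1,-0.01],[0,0.1,-0.01],[0,0.1,-0.01]],"twist":[0,0,0,0,0,0,0,0]}'
python3 -c "from h import *;rep(60,-45,77)"
```

```text
time: 17.22
tcp_pos: [643.9, -111.7, 155.6]
tcp_rot: [-0.075, 0.991, -0.041, -0.105]
wrist_force: [0.1, -1.0, -1.0]
opening: 0.0
t 17.22 tip [ 63.7 -44.5] 84.4 yawerr -0.17 F [-0.1 -1. ] -1.0 zt [-0.202 -0.098 -0.974] op 0.0
units [0.051 0.    0.202] twist units -0.03
```

```bash
python3 -m creep '{"claw":[0,0,0,0,0,0,0,0],"xyz":[[0,0,0.06],[0,0,0.06],[0.04,0.08,0.02],[0,0.1,0],[0,0.1,0],[0,0.1,0],[0,0.1,0],[0,0.1,0]],"twist":[0,0,0,0,0,0,0,0]}'
python3 -c "from h import *;rep(60,-45,77)"
```

```text
time: 17.88
tcp_pos: [642.1, -107.2, 155.5]
tcp_rot: [-0.07, 0.991, -0.058, -0.1]
wrist_force: [1.4, -7.2, -0.1]
opening: -0.1
t 17.88 tip [ 63.3 -42.2] 84.4 yawerr -0.57 F [ 0.3 -7.4] -0.1 zt [-0.189 -0.128 -0.974] op -0.1
units [ 0.041 -0.051  0.204] twist units -0.11
```

```bash
python3 -m creep '{"claw":[0,0,0,0,0,0,0,0],"xyz":[[0,0.12,0],[0,0.15,0],[0,0.15,0],[0,-0.2,0],[0,-0.3,0],[0,-0.4,-0.2],[0,-0.8,-0.6],[0,-0.9,-0.5]],"twist":[0,0,0,0,0,0,0,0]}'
python3 -m creep '{"claw":[0,0,0,0,0,0,0,0],"xyz":[[0,-0.9,-0.4],[0,-0.9,0],[0,-0.9,0],[0,0,0],[0,0,0],[0,0,0],[0,0,0],[0,0,0]],"twist":[0,0,0,0,0,0,0,0]}'
python3 -c "from h import *;rep()
s=take('top','top7.png');d=np.load('sh.npz')
b=cv2.resize(s['color'][120:270,250:450],(800,600),interpolation=cv2.INTER_CUBIC);cv2.imwrite('pics/t7.png',b)
q=[(pix(s,np.r_[d['o']+d['R']@p,89.5])-[250,120])*4 for p in([60,-77],[60,-31])];print(np.round(q))"
```

```text
time: 18.55
tcp_pos: [664.0, -191.8, 214.3]
tcp_rot: [-0.073, 0.99, -0.062, -0.103]
wrist_force: [0.5, -1.4, 0.6]
opening: -0.1
time: 19.22
tcp_pos: [685.1, -309.4, 247.7]
tcp_rot: [-0.069, 0.991, -0.06, -0.098]
wrist_force: [-0.3, -0.7, -0.2]
opening: 0.0
t 19.22 tip [  73.2 -249. ] 176.7 yawerr -0.7 F [-0.4 -0.7] -0.2 zt [-0.187 -0.132 -0.973] op 0.0
[[562. 178.]
 [464. 193.]]
```

View pics/t7.png

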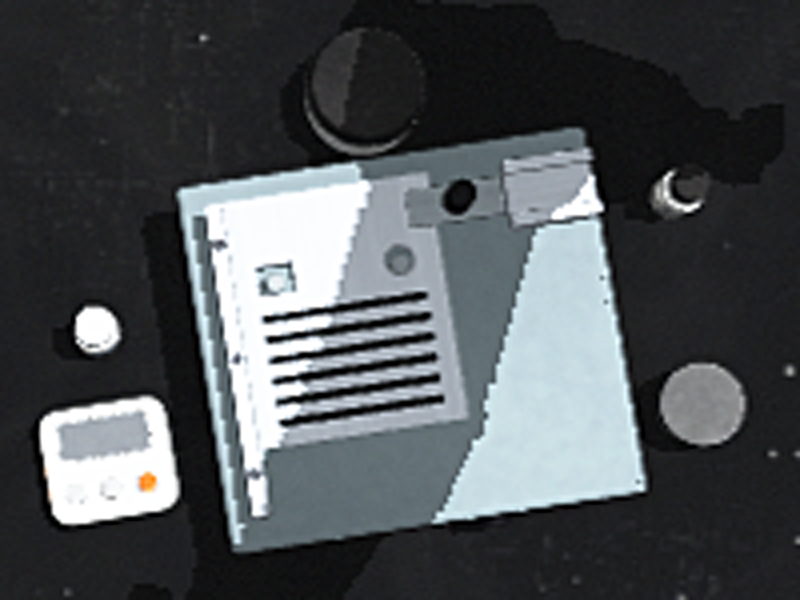

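The latch is fully home. The knob is at (459,196), against (464,193) predicted for 46 mm, and the tongue tip at (408,208) overlaps the tray edge by about 12 mm. The tray is still seated, the bystanders are in their original places, and the robot is clear.

```bash
python3 -c "from station import hand_in; print(hand_in())"
```

```text
the job is handed in; nothing more can be done
None
```

The tray is seated flat over both pins and the latch is pushed fully home. I handed the job in at about 19 s, with the robot clear of everything.

**What I did:** With shut fingertips I pushed the tray left against the rail, then along the rail away from the panel until it dropped. I then pushed the latch by its knob until it stopped at about 7 N. I only pushed; nothing was lifted.

**Last checks:**
- **Tray:** before the latch push, depth readings over the tray averaged about 61 mm, as expected for a flat tray. Individual readings scattered from 57 to 66 mm. Both pins showed inside the holes, and the final top picture shows the tray unmoved.
- **Latch:** the knob is within about 3 mm of where it should be when fully home, which is within calibration error. The tongue covers the tray edge by about 12 mm.
- **Bystanders:** the vials, timer, stopper and jar look unmoved.

**What went less well:** the first pushes from the panel side stalled, and the tool gradually tilted by about 0.25 rad. Readings after those pushes showed up to 15 N upward on the wrist. A short, firmer push then seated the tray. The force was read only at the end of each move, so I do not know its peak during that push.

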